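# Wedge the rocking plate reader tight

### The arm

A 7-joint arm with a two-finger parallel gripper is mounted at the origin on the work surface. World frame = base frame: x ahead of the robot, y to its left, z up, the work surface at z = 0. Lengths are in m, angles in rad, forces in N, time in s.
With the tool pointing down it reaches from about 0.425 to 0.925 m from the base axis. Payload 6.8 kg.
Tool frame: the origin (TCP) lies on the centre line of the jaws, within the pads' length; the fingertips stand 14 mm ahead of it and the grasp point (between the pads) lies 5 mm behind it (bot.finger_overhang is the distance from the TCP to the fingertips, in m); z points along the fingers, y is the line along which they close (so a half turn about z gives the same grasp; the last joint's range is limited). The gripper opens to 85 mm and grips with 20 to 120 N. Pads are 22 mm wide; open, the fingers measure 114 mm over their backs; the gripper's body (76 mm by 85 mm) begins 54 mm behind the grasp point. The pads swing forward as they close: fully open they stand 13 mm farther back than shut.
Start: joints at [1.223, 0.477, 0.022, 1.555, -0.011, 1.109, -0.083], TCP at [0.16, -0.656, 0.245] pointing down, gripper open.
Joint ranges: [-2.96, 2.96], [-0.34, 2.1], [-1.41, 1.46], [0.24, 2.44], [-1.37, 4.51], [0.17, 1.92], [-2.96, 2.96]. Speed limits (rad/s): [2.39, 2.39, 3.14, 3.14, 3.14, 3.14, 3.14].

### API

Orientations are given as a unit quaternion [w, x, y, z].
In Python, from station import bot gives the robot as it stands.
- The arm moves only by the shell command python3 -m inch 'ROWS' [OPENING] [FORCE]. ROWS is JSON, a list of rows, each a list of 4 numbers: the shift along the tool's x, y, z in m, then the turn about the tool's z in degrees. A call has 1 to 12 rows; each row shifts and turns the commanded pose from where the row before left it, along the tool's axes as they then stand; what a row does not reach is not made up. A row lasts 1/10 s, in which the tool goes at most 50 mm and 8.59 degrees, less where a joint would pass 70% of its speed; a pose out of reach is approached as far as the arm can. A call is refused whole if a number of a shift passes 0.05 or a number of a turn 8.59, either way. A call with a gripper value outside its range is refused whole. OPENING is the finger opening in m, from 0 to 0.0854, set as the call begins (- or left out, the last holds). The fingers move at their own pace and stop on an object; FORCE is the grip in N (left out, the last holds). Time passes only in rows, so rows that do not move let the fingers close. It gives the time, the measured TCP pose, the force, the opening and the grip force at its end, in the units of the state.
- bot.get_obs(): the state, without advancing time (a new reading comes with each control period).
- bot.read_camera(name): name is "scene" or "top" or "wrist"; returns a dict with "color" (384x512x3 uint8, red, green, blue), "mtx" (3x3 intrinsics, pixels), "world_from_camera" (4x4, takes a point from camera to world coordinates); the wrist camera has in their place "hand_eye" (4x4, takes a point from camera to tool coordinates, whose origin is the TCP and whose axes are the flange's). Camera axes: x right, y up, looking along -z (the intrinsics and any distortion apply to the point x, -y, -z); pixel columns grow to the right and rows downward; lengths in m; the calibration is good to about 2 mm. A picture is of the moment at which its call begins: read the wrist's pose just before it. There is no depth.
- bot.hand_in(): hands the job in; it is judged then, once.
The state is a dict: "t": time; "q": joint angles; "joint_vel": joint speeds; "joint_torque": joint torques, N m; "eef_pos": TCP position; "tool_rot": TCP orientation; "contact_force": force on the tool from outside, world axes, zero at the start; "torque": the same for the moment, N m; "gripper_width": opening from 0.0 (shut) to 1.0 (fully open); "grasp_force": force on a finger pad.
Only numpy, scipy, OpenCV 4.12 (cv2) and the standard library are available. Lean on these libraries where they do the work, as an engineer would, in place of code of your own. Each camera call takes 0.05 s, during which the arm holds its last target. There are 200 camera calls.

### The job

The plate reader rocks because the steel levelling shoe at the front of its board hangs clear of the bench. Take the tapered grey wedge, lay it flat on the bench, and slide it thin end first, square on and centred, under the front edge of the shoe until it jams tight, going by feel and stopping as soon as it is firmly jammed so that the reader is not jacked up. Let go so that the wedge stays there by itself, without leaning on the reader or shifting the other things on the bench.

Things in the scene. Friction and masses are not known exactly. Their poses are not given: they have to be found in the camera images.
- platform: plate reader on its grey board, in a different place and turn every time. Origin: on the bench straight below the middle of the front edge of the levelling shoe under the board's front. x points level inward under the board (the way the wedge is pushed), y along the edge, z up
- board_front (a point): middle of the board's front edge, half-way up; 20 mm behind the shoe's edge and 50 mm to the +y side of the shoe's middle. The board is 420 deep x 380 wide x 24 mm, underside 34 mm above the bench. It rests on rubber mounts: lifting the shoe takes about 18 N per mm
- reader_front (a point): middle of the reader's front face, 130 mm behind the shoe's edge, 50 mm to its +y side and 120 mm above the bench; the reader is 350 mm wide, its top 220 mm above the bench
- shoe_edge (a point): below the middle of the shoe's front edge, 4 mm above the bench. The shoe is a level steel plate 70 wide, 40 deep, 8 mm thick, on a screw with a black knob over the board. Its underside is anywhere between 5 and 15 mm above the bench: it differs every time and is not measured, so how far the wedge goes in must be felt
- wedge: the wedge, grey plastic, 110 g, 160 mm long, 36 mm wide: from its thin end (4 mm thick) the top rises over 126 mm at 1 in 6 to 25 mm, then comes a flat-topped heel 34 mm long with square faces. Origin: middle of its underside; x points along it to the thin end, z up. It lies flat on the bench at the start, pointing within 0.5 rad of the way it has to go
- wedge_grip (a point): the middle of the wedge's heel, half-way up (12.5 mm above the underside), 17 mm from the back end and 143 mm behind the thin end; the heel is 36 mm wide across y. Axes as the wedge's
- wedge_tip (a point): middle of the wedge's thin end, at its underside; axes as the wedge's. Slid freely, the wedge needs under 2 N of push; after it meets the shoe the push rises by about 3 to 4 N per mm of travel, to 1.2 to 1.6 times its load on the shoe (friction varies). It is firmly jammed at a push of 12 to 14 N; a push near 25 N is too much
- strip_mid (a point): a plain flat grey plastic packing strip, 160 x 36 x 12 mm, no taper (not the wedge); its centre; leave it alone
- reagent_mid (a point): an amber bottle, 62 mm across, 130 mm tall, with a cap; its centre; leave it alone
- tape_mid (a point): a roll of paper tape lying flat, 84 mm across, 24 mm high; its centre; leave it alone
- calculator_mid (a point): a white desk calculator, 125 x 75 x 15 mm; its centre; leave it alone
- tube_rack_mid (a point): a blue tube rack full of tubes, 100 x 160 mm, 56 mm high; its centre; leave it alone
- mouse_mid (a point): a black computer mouse, 100 x 60 x 25 mm; its centre; leave it alone

How it is judged:
On the way:
1. the thin end of the wedge is under the shoe, the wedge flat on the bench (x of wedge_tip in the frame of platform between 0.003 and 0.08 m and y of wedge_tip in the frame of platform between -0.02 and 0.02 m and height (world z) of wedge_tip below 0.006 m and angle between wedge_grip's own z axis and vertical below 0.1 rad), for 0.05 s.
At the end, for the whole second after the job is handed in: The wedge lies flat on the bench, square to the shoe (0.2 rad) and centred (thin end within 20 mm, heel within 30 mm), thin end 10 mm or more inside, middle of the heel 30 mm or more outside, at rest, pressing on the shoe with more than 6 N by itself (angle between wedge_grip's own z axis and vertical below 0.06 rad and angle between the x axis of wedge and the x axis of platform, either way round below 0.2 rad and y of wedge_tip in the frame of platform between -0.02 and 0.02 m and y of wedge_grip in the frame of platform between -0.03 and 0.03 m and x of wedge_grip in the frame of platform below -0.03 m and x of wedge_tip in the frame of platform above 0.01 m and contact force between wedge and platform above 6 N and linear speed of wedge below 0.01 m/s); the robot touches nothing.
It fails at once if the wedge is driven in so hard that it presses on the instrument with more than 22 N (jacking it up) (contact force between wedge and platform above 22 N).
It fails at once if the robot itself leans on or lifts the instrument, its board or the shoe (more than 5 N) (contact force between the arm and platform above 5 N).
It fails at once if the gripper's fingers lean on or lift the instrument, its board or the shoe (more than 5 N) (contact force between the fingers and platform above 5 N).
It fails at once if one of the other things on the bench is displaced by more than 30 mm (distance of any of strip_mid, reagent_mid, tape_mid, calculator_mid, tube_rack_mid, mouse_mid from where it was at the start of the episode above 0.03 m).
It also fails if it takes over 46 s, if anything falls off the work surface, if the arm or the gripper's body presses on something with over 40 N, if the wrist force passes 120 N, or if a joint passes its speed limit or range.

## Working session

There is one attempt and no reset: what is moved stays moved. The work goes in short steps, Python scripts to look and compute and a shell command to move; the robot and the scene stay as the last step left them, time stands still between calls to the robot, and variables do not carry over. Pictures are saved under pics/ and viewed, at most 10 in all, crops included, and the job is handed in when it is done.

```bash
ls; mkdir -p pics; python3 - <<'E'
from station import bot
import cv2,numpy as np
np.set_printoptions(precision=4,suppress=True)
o=bot.get_obs();print(o)
for n in("scene","top"):
    c=bot.read_camera(n);cv2.imwrite(f"pics/{n}0.png",c["color"][:,:,::-1]);print(n,c["mtx"],c["world_from_camera"],[k for k in c])
E
```

```text
pics
{'t': 0.0, 'q': array([ 1.2229,  0.4778,  0.0223,  1.5564, -0.0115,  1.1093, -0.0831]), 'joint_vel': array([-0.0001,  0.0019,  0.001 , -0.    ,  0.0016, -0.0006, -0.0005]), 'joint_torque': array([  0.    , -59.6449,   1.6085, -28.1202,   0.0125,   0.0092,
         0.    ]), 'eef_pos': array([ 0.1602, -0.6551,  0.2443]), 'tool_rot': array([-0.0009,  0.9928,  0.1196, -0.0002]), 'contact_force': array([-0.0258, -0.704 , -0.0677]), 'torque': array([-0.047 ,  0.0522,  0.0258]), 'grasp_force': 0.0, 'gripper_width': 0.9975405896753995}
scene [[380.9122   0.     262.0054]
 [  0.     380.9122 189.0773]
 [  0.       0.       1.    ]] [[-0.0126 -0.7697  0.6383  1.2318]
 [ 0.9999 -0.0064  0.012   0.1297]
 [-0.0051  0.6384  0.7697  0.9111]
 [ 0.      0.      0.      1.    ]] ['color', 'mtx', 'world_from_camera']
top [[438.5663   0.     259.9   ]
 [  0.     438.5663 190.9022]
 [  0.       0.       1.    ]] [[-0.0212  0.9992 -0.0343  0.5034]
 [-0.9998 -0.0211  0.0019  0.1165]
 [ 0.0011  0.0344  0.9994  1.3553]
 [ 0.      0.      0.      1.    ]] ['color', 'mtx', 'world_from_camera']
```

View pics/top0.png

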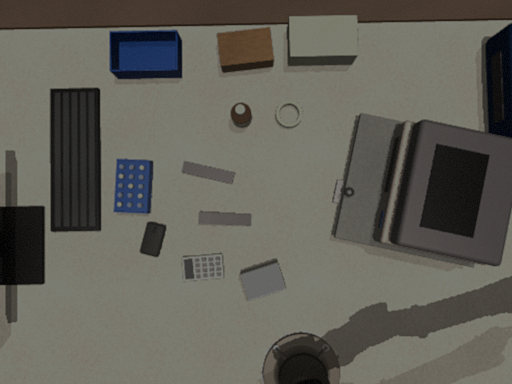

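View pics/scene0.png

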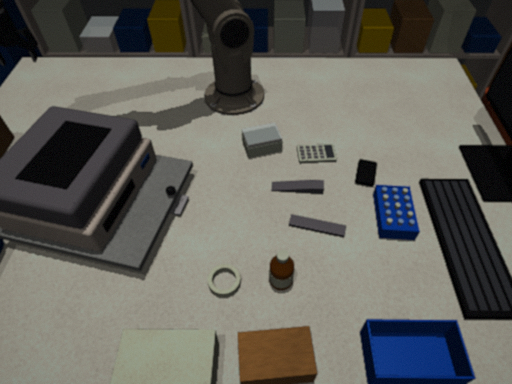

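The top view shows the shoe at about (338,191), facing left (+y). The two grey bars are at (208,172) and (225,218). In the scene view the bar at (298,186) has a thicker right end, so it is the wedge, which is the top view's (225,218). The bar at (317,226) is the strip.

```bash
cat > h.py <<'E'
import numpy as np,cv2
from scipy.spatial.transform import Rotation as R
np.set_printoptions(precision=4,suppress=True)
def ray(T,K,uv):
    d=np.array([(uv[0]-K[0,2])/K[0,0],-(uv[1]-K[1,2])/K[1,1],-1.]);return T[:3,3],T[:3,:3]@d
def onplane(T,K,uv,z):
    o,d=ray(T,K,uv);return o+d*(z-o[2])/d[2]
def tri(a,b):
    (o1,d1),(o2,d2)=a,b
    s=np.linalg.lstsq(np.c_[d1,-d2],o2-o1,rcond=None)[0]
    p,q=o1+s[0]*d1,o2+s[1]*d2;return (p+q)/2,np.linalg.norm(p-q)
def tool(o):
    q=np.asarray(o["tool_rot"]);T=np.eye(4);T[:3,:3]=R.from_quat(q[[1,2,3,0]]).as_matrix();T[:3,3]=o["eef_pos"];return T
E
python3 - <<'E'
from station import bot
from h import *
t=bot.read_camera("top");s=bot.read_camera("scene")
for n,c,(x0,x1,y0,y1) in(("top",t,(190,350,165,235)),("scene",s,(165,345,165,240))):
    I=c["color"][y0:y1,x0:x1,::-1];cv2.imwrite(f"pics/{n}c.png",cv2.resize(I,None,fx=4.4,fy=4.4,interpolation=cv2.INTER_CUBIC))
    g=cv2.cvtColor(c["color"],cv2.COLOR_RGB2HSV)
    for (x,y,w,h) in ([(192,205,65,30),(178,156,62,32)] if n=="top" else [(266,172,62,26),(284,208,66,34)]):
        v=cv2.GaussianBlur(g[y:y+h,x:x+w,2],(3,3),0);th,m=cv2.threshold(v,0,255,cv2.THRESH_BINARY_INV+cv2.THRESH_OTSU)
        k=max(cv2.findContours(m,cv2.RETR_EXTERNAL,cv2.CHAIN_APPROX_NONE)[0],key=cv2.contourArea)
        b=cv2.boxPoints(cv2.minAreaRect(k))+[x,y];print(n,th,cv2.contourArea(k),b.tolist())
        P=np.array([onplane(c["world_from_camera"],c["mtx"],p,.01) for p in b]);print(P,np.linalg.norm(P[0]-P[1]),np.linalg.norm(P[1]-P[2]))
E
python3 -c "
import cv2,numpy as np
a=cv2.imread('pics/topc.png');b=cv2.imread('pics/scenec.png');a=cv2.resize(a,(704,290));b=cv2.resize(b,(704,300));cv2.imwrite('pics/cc.png',np.vstack([a,b]))"
```

```text
top 105.0 649.0 [[197.83103561401367, 223.8724136352539], [198.65517044067383, 209.8620686531067], [251.29655075073242, 212.95862007141113], [250.47241592407227, 226.9689655303955]]
[[0.4527 0.3061 0.01  ]
 [0.4955 0.3029 0.01  ]
 [0.4826 0.1418 0.01  ]
 [0.4398 0.1452 0.01  ]] 0.04290866047991103 0.16158899126679985
top 106.0 623.0 [[180.71910285949707, 172.55056381225586], [183.65168571472168, 159.84269618988037], [235.2865219116211, 171.75842666625977], [232.35393524169922, 184.46629333496094]]
[[0.6112 0.3561 0.01  ]
 [0.6501 0.3465 0.01  ]
 [0.6101 0.1884 0.01  ]
 [0.5712 0.1982 0.01  ]] 0.040143286008678045 0.16308695702437384
scene 110.0 603.0 [[271.0, 180.0], [323.0, 180.0], [323.0, 194.0], [271.0, 194.0]]
[[0.4474 0.1434 0.01  ]
 [0.446  0.3062 0.01  ]
 [0.5024 0.3012 0.01  ]
 [0.5038 0.1432 0.01  ]] 0.1628491681532478 0.056634401544049556
scene 115.0 670.0 [[287.54161834716797, 226.21550750732422], [290.17559814453125, 213.48460721969604], [346.2576904296875, 225.08779907226562], [343.6237106323242, 237.81869888305664]]
[[0.6211 0.19   0.01  ]
 [0.5764 0.199  0.01  ]
 [0.6157 0.3571 0.01  ]
 [0.6584 0.3444 0.01  ]] 0.045624765811798126 0.16295469891125947
```

View pics/cc.png

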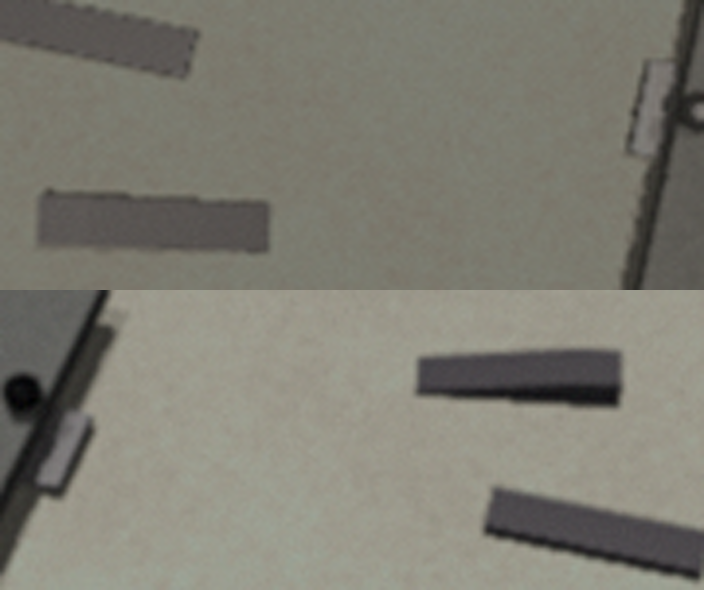

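The crop confirms it: the wedge's thick end is on the scene's right (+y) and its thin end points at the shoe. The shoe's outer edge runs (337,179.5)–(332.7,202) in top and (181,216)–(188.5,197.5) in scene.

```bash
python3 - <<'E'
from station import bot
from h import *
t=bot.read_camera("top");s=bot.read_camera("scene")
f=lambda c,p:ray(c["world_from_camera"],c["mtx"],p)
A=tri(f(t,(337,179.5)),f(s,(180.9,214.5)));B=tri(f(t,(332.7,202)),f(s,(188.5,197.5)))
print(A,B,np.linalg.norm(A[0]-B[0]))
for p in((337,179.5),(332.7,202),(362,113),(336,240)): print(onplane(t["world_from_camera"],t["mtx"],p,.018 if p[0]<340 and p[1]<210 else .058))
c=bot.read_camera("wrist");print(c["hand_eye"],c["mtx"])
for z in ((.0,.025)):
  print(onplane(t["world_from_camera"],t["mtx"],(198.4,216.5),z),onplane(t["world_from_camera"],t["mtx"],(251,220),z))
o=tool(bot.get_obs());print(o,bot.finger_overhang)
E
```

```text
(array([ 0.5797, -0.1226,  0.0056]), np.float64(0.003430979421111205)) (array([ 0.5108, -0.1096, -0.0009]), np.float64(0.001392130316123695)) 0.07037423892528362
[ 0.5792 -0.1222  0.018 ]
[ 0.5108 -0.1072  0.018 ]
[ 0.7737 -0.1949  0.058 ]
[ 0.3984 -0.1072  0.058 ]
[[ 0.      0.9488  0.3158  0.082 ]
 [ 1.     -0.     -0.0001  0.    ]
 [-0.      0.3158 -0.9488 -0.1297]
 [ 0.      0.      0.      1.    ]] [[279.377    0.     257.495 ]
 [  0.     279.377  187.7576]
 [  0.       0.       1.    ]]
[0.4749 0.3054 0.    ] [0.4607 0.1433 0.    ]
[0.4755 0.3019 0.025 ] [0.4615 0.1428 0.025 ]
[[ 0.9714  0.2375 -0.0001  0.1603]
 [ 0.2375 -0.9714  0.0004 -0.6556]
 [-0.     -0.0004 -1.      0.2451]
 [ 0.      0.      0.      1.    ]] 0.014
```

```bash
python3 -m inch '[[0,0,-0.05,0],[0,0,-0.05,0],[0.02,-0.045,-0.02,0]]' 0.0854 40
```

```text
t: 0.65
eef_pos: [0.167, -0.6152, 0.3691]
tool_rot: [0.005, 0.993, 0.117, 0.0]
contact_force: [0.5, -0.5, 0.9]
gripper_width: 1.003
grasp_force: 0.0
```

```bash
python3 -m inch '[[0.044,-0.022,0,0],[0.044,-0.022,0,0],[0.044,-0.022,0,0],[0.044,-0.022,0,0],[0.044,-0.022,0,0],[0.044,-0.022,0,0],[0.044,-0.022,0,0],[0.044,-0.022,0,0],[0.044,-0.022,0,0],[0.044,-0.022,0,0],[0.011,-0.047,0,0],[0.011,-0.047,0,0]]'; python3 -m inch '[[0.011,-0.047,0,0],[0.011,-0.047,0,0],[0.011,-0.047,0,0],[0,0,0,-8],[0,0,0,-8],[0,0,0,-8],[0,0,0,-8],[0,0,0,-8],[0,0,0,-8],[0,0,0,-8],[0,0,0,-8],[0,0,0,-7.5]]';  python3 -m inch '[[0,0,0,0],[0,0,0,0]]'
python3 - <<'E'
from station import bot
from h import *
o=bot.get_obs();c=bot.read_camera("wrist");np.savez("w1.npz",T=tool(o)@c["hand_eye"],K=c["mtx"],I=c["color"]);print(tool(o),o["q"])
cv2.imwrite("pics/w1.png",c["color"][:,:,::-1])
E
```

```text
t: 1.85
eef_pos: [0.5435, -0.1934, 0.3634]
tool_rot: [-0.0, 0.993, 0.12, -0.0]
contact_force: [-0.5, 0.6, -0.0]
gripper_width: 1.001
grasp_force: 0.0
t: 3.05
eef_pos: [0.5412, -0.0506, 0.3642]
tool_rot: [0.0, 0.734, 0.679, -0.0]
contact_force: [0.3, 0.3, -0.0]
gripper_width: 1.0
grasp_force: 0.0
t: 3.25
eef_pos: [0.5413, -0.0507, 0.3641]
tool_rot: [0.0, 0.737, 0.676, 0.0]
contact_force: [-0.4, -0.5, -0.1]
gripper_width: 0.999
grasp_force: 0.0
[[ 0.0867  0.9962  0.0001  0.5413]
 [ 0.9962 -0.0867 -0.     -0.0507]
 [-0.      0.0001 -1.      0.3641]
 [ 0.      0.      0.      1.    ]] [ 0.4196  0.2073 -0.5177  1.6855  0.1067  1.2768 -0.2067]
```

View pics/w1.png

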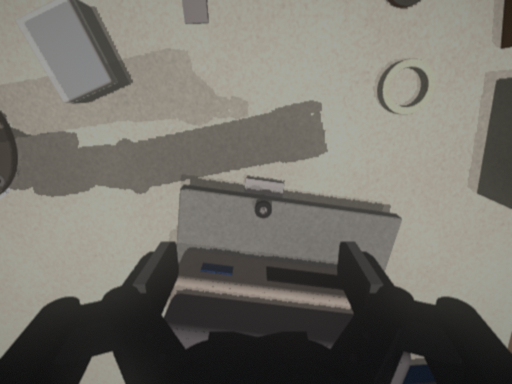

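The wrist view shows the shoe's front edge at about (246,177)–(284,181) and the board's edge behind it. I'll move on to a spot that shows the wedge and the shoe together.

```bash
python3 -m inch '[[0.034,-0.011,0.02,0],[0.034,-0.011,0.02,0],[0.034,-0.011,0.02,0],[0.034,-0.011,0.02,0],[0.034,-0.011,0.02,0],[0,0,0,0],[0,0,0,0]]'
python3 - <<'E'
from station import bot
from h import *
o=bot.get_obs();c=bot.read_camera("wrist");np.savez("w2.npz",T=tool(o)@c["hand_eye"],K=c["mtx"],I=c["color"]);print(tool(o),o["q"])
I=c["color"][:,:,::-1]
a=np.load("w1.npz")["I"][165:205,225:305,::-1]
big=cv2.resize(I,(560,420)); 
z=cv2.resize(a,(240,120),interpolation=cv2.INTER_CUBIC)
cv2.imwrite("pics/w2.png",cv2.resize(I,(768,576),interpolation=cv2.INTER_CUBIC))
E
```

```text
t: 4.0
eef_pos: [0.5003, 0.1241, 0.2639]
tool_rot: [-0.0, 0.736, 0.677, -0.0]
contact_force: [0.8, -0.5, 0.7]
gripper_width: 1.003
grasp_force: 0.0
[[ 0.0825  0.9966 -0.0007  0.5003]
 [ 0.9966 -0.0825 -0.0003  0.1241]
 [-0.0004 -0.0007 -1.      0.2639]
 [ 0.      0.      0.      1.    ]] [ 0.1699  0.2543 -0.624   1.8772  0.169   1.0633 -0.6041]
```

View pics/w2.png

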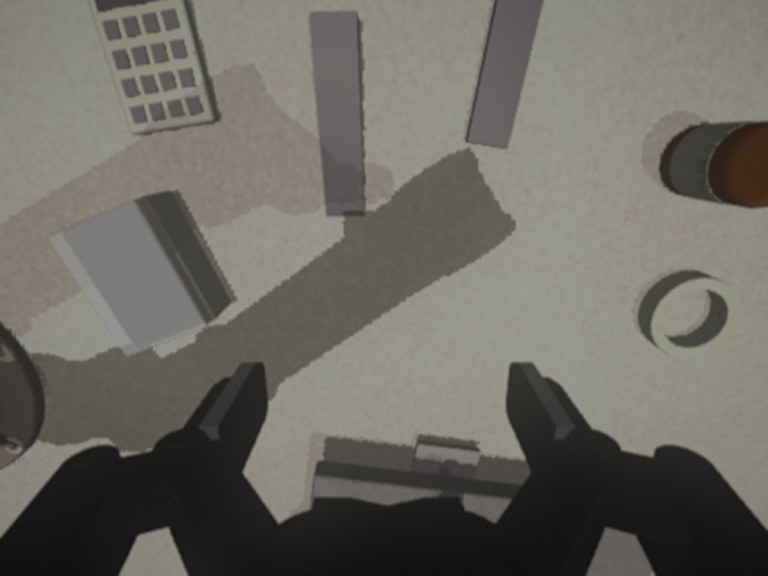

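Picture coordinates here are 1.5 times pixels. The wedge's heel end is at (309,12)–(358,11) and its thin end at (326,215)–(365,213). The shoe's front edge is at (416,437)–(480,444).

```bash
python3 - <<'E'
from station import bot
from h import *
w1=np.load("w1.npz");w2=np.load("w2.npz");t=bot.read_camera("top");Tt,Kt=t["world_from_camera"],t["mtx"]
T,K=w2["T"],w2["K"]
p=lambda u,v,z:onplane(T,K,(u/1.5,v/1.5),z)
h=[p(309,12,.025),p(358,11,.025)];q=[p(326,215,.002),p(365,213,.002)]
print(h,q);H=np.mean(h,0);Q=np.mean(q,0);print("wedge",H,Q,"len",np.linalg.norm((H-Q)[:2]),"w",np.linalg.norm(h[0]-h[1]),np.linalg.norm(q[0]-q[1]),"yaw",np.arctan2(*(Q-H)[1::-1]))
print("heel tri",tri(ray(T,K,(333.5/1.5,11.5/1.5)),ray(Tt,Kt,(198.4,216.7))),"tip tri",tri(ray(T,K,(345.5/1.5,214/1.5)),ray(Tt,Kt,(251,220))))
for a,b,c in(((416,437),(246,177),(332.7,202)),((480,444),(284,181),(337,179.5))):
    a=np.array(a)/1.5
    print("shoe",tri(ray(T,K,a),ray(w1["T"],w1["K"],b)),tri(ray(T,K,a),ray(Tt,Kt,c)),onplane(T,K,a,.016),onplane(T,K,a,.01),onplane(w1["T"],w1["K"],b,.016))
E
```

```text
[array([0.4568, 0.3037, 0.025 ]), array([0.4941, 0.3013, 0.025 ])] [array([0.4463, 0.1451, 0.002 ]), array([0.4828, 0.144 , 0.002 ])]
wedge [0.4755 0.3025 0.025 ] [0.4646 0.1445 0.002 ] len 0.15833427084597246 w 0.037408163386912996 0.036556512709411 yaw -1.639675546150445
heel tri (array([0.4753, 0.3018, 0.0268]), np.float64(0.000816844001834865)) tip tri (array([ 0.4617,  0.143 , -0.0119]), np.float64(0.0029503017067601415))
shoe (array([ 0.5157, -0.1103,  0.0033]), np.float64(0.0010400980436539385)) (array([ 0.513 , -0.1094,  0.0046]), np.float64(0.004286694143333055)) [ 0.5149 -0.1001  0.016 ] [ 0.515 -0.105  0.01 ] [ 0.517  -0.1065  0.016 ]
shoe (array([ 0.5852, -0.1224,  0.0076]), np.float64(0.0010965496785513256)) (array([ 0.5828, -0.1235,  0.0068]), np.float64(0.00616719360755986)) [ 0.584  -0.1151  0.016 ] [ 0.5852 -0.1202  0.01  ] [ 0.584  -0.1199  0.016 ]
```

```bash
python3 -m inch '[[0.0395,-0.0098,0.02,0],[0.0395,-0.0098,0.02,0],[0.0395,-0.0098,0.02,0],[0.0395,-0.0098,0.02,0],[0,0,0.04,0],[0,0,0.04,0],[0,0,0.03,0],[0,0,0,0],[0,0,0,0]]' 0.065
python3 - <<'E'
from station import bot
from h import *
o=bot.get_obs();c=bot.read_camera("wrist");T=tool(o);np.savez("w3.npz",T=T@c["hand_eye"],K=c["mtx"],I=c["color"]);print(T)
print("heel in tool",np.linalg.inv(T)@[.474,.285,.0125,1])
cv2.imwrite("pics/w3.png",c["color"][:,:,::-1])
E
```

```text
t: 5.0
eef_pos: [0.4757, 0.2836, 0.0748]
tool_rot: [0.0, 0.737, 0.676, 0.0]
contact_force: [0.8, 1.0, -0.5]
gripper_width: 0.757
grasp_force: 0.0
[[ 0.0852  0.9964  0.0004  0.4757]
 [ 0.9964 -0.0852 -0.0001  0.2836]
 [-0.0001  0.0004 -1.      0.0748]
 [ 0.      0.      0.      1.    ]]
heel in tool [ 0.0013 -0.0019  0.0623  1.    ]
```

View pics/w3.png

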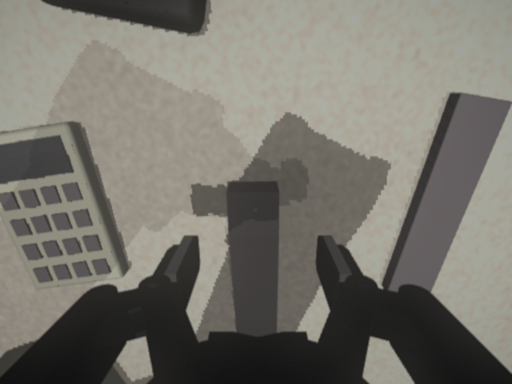

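The wedge heel, spanning (228–278, 183), sits between the open fingers about 2 mm to the −y side. I'll go down and grip.

```bash
python3 -m inch '[[0.001,-0.002,0.02,0],[0,0,0.02,0],[0,0,0.01,0],[0,0,0.006,0],[0,0,0,0],[0,0,0,0]]'; python3 -m inch '[[0,0,0,0],[0,0,0,0],[0,0,0,0],[0,0,0,0],[0,0,0,0],[0,0,0,0],[0,0,0,0]]' 0.02 45
```

```text
t: 5.65
eef_pos: [0.4734, 0.2857, 0.0191]
tool_rot: [0.0, 0.736, 0.677, 0.001]
contact_force: [-0.9, 0.1, -0.4]
gripper_width: 0.761
grasp_force: 0.0
t: 6.35
eef_pos: [0.4733, 0.2856, 0.0189]
tool_rot: [0.0, 0.736, 0.677, 0.001]
contact_force: [-0.6, -0.1, 6.1]
gripper_width: 0.412
grasp_force: 45.8
```

```bash
python3 -m inch '[[0,0,-0.03,0],[0,0,0,7.6],[-0.038,0.0316,0,0],[-0.038,0.0316,0,0],[-0.038,0.0316,0,0],[-0.038,0.0316,0,0],[-0.038,0.0316,0,0],[0,0,0,0],[0,0,0,0]]'
python3 - <<'E'
from station import bot
from h import *
o=bot.get_obs();print(tool(o),o["q"],o["contact_force"])
t=bot.read_camera("top");s=bot.read_camera("scene")
a=cv2.resize(t["color"][140:225,250:370,::-1],(590,418),interpolation=cv2.INTER_CUBIC)
b=cv2.resize(s["color"][160:240,150:270,::-1],(590,393),interpolation=cv2.INTER_CUBIC)
cv2.imwrite("pics/a4.png",cv2.resize(np.hstack([a[:393],b]),(800,266*1)) if 0 else np.hstack([cv2.resize(a,(400,283)),cv2.resize(b,(400,283))]))
cv2.imwrite("pics/t4.png",a);cv2.imwrite("pics/s4.png",b)
E
```

```text
t: 7.25
eef_pos: [0.5866, 0.064, 0.0478]
tool_rot: [-0.0, 0.78, 0.625, -0.0]
contact_force: [-1.1, 0.6, -1.0]
gripper_width: 0.412
grasp_force: 45.5
[[ 0.2179  0.976  -0.0004  0.5866]
 [ 0.976  -0.2179 -0.0003  0.064 ]
 [-0.0004 -0.0003 -1.      0.0478]
 [ 0.      0.      0.      1.    ]] [ 0.1597  0.6427 -0.497   1.8756  0.441   0.734  -0.8067] [-1.1222  0.559  -0.9578]
```

View pics/a4.png

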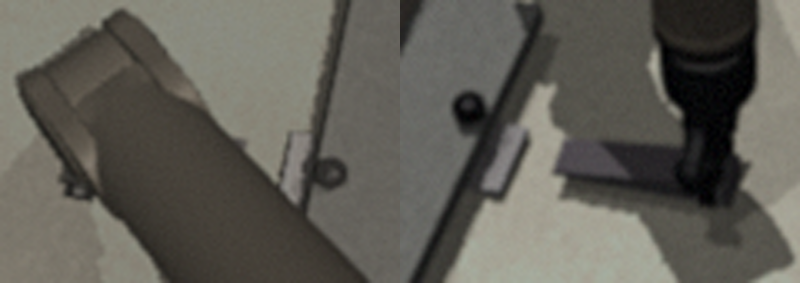

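In the scene half, the tip corners are at crop (567,138) and (554,174), the shoe's front edge runs (528,130)–(500,198), and the wedge looks square-on. The arm hides the tip in the top view.

```bash
python3 - <<'E'
from station import bot
from h import *
s=bot.read_camera("scene");T,K=s["world_from_camera"],s["mtx"]
f=lambda u,v,z:onplane(T,K,((u-400)/3.333+150,v/3.5375+160),z)
o=tool(bot.get_obs())
tip=[f(567,138,.033),f(554,174,.033)];sh=[f(528,130,.015),f(502,198,.012)]
print(tip,sh,np.linalg.norm(tip[0]-tip[1]),np.linalg.norm(sh[0]-sh[1]))
tm,sm=np.mean(tip,0),np.mean(sh,0);print(tm,sm)
for ang in(.19,.215,.23):
  x=np.array([-np.sin(ang),-np.cos(ang),0]);y=np.array([np.cos(ang),-np.sin(ang),0])
  for S in (sm,np.array([.5495,-.115,0]),np.array([.545,-.115,0])): print(ang,"scene tip:",(tm-S)@x,(tm-S)@y,"FK tip",(o[:3,3]-.143*o[:3,0]-S)@x,(o[:3,3]-.143*o[:3,0]-S)@y)
E
```

```text
[array([ 0.543 , -0.0652,  0.033 ]), array([ 0.5803, -0.0721,  0.033 ])] [array([ 0.5206, -0.1054,  0.015 ]), array([ 0.5895, -0.1192,  0.012 ])] 0.037867788214748524 0.0704096544845069
[ 0.5616 -0.0686  0.033 ] [ 0.555  -0.1123  0.0135]
0.19 scene tip: -0.044148639741725025 -0.0017808879097256122 FK tip -0.039780764995254125 -0.007307994104583898
0.19 scene tip: -0.04782560079840299 0.003158470745341128 FK tip -0.04345772605193209 -0.002368635449517158
0.19 scene tip: -0.04867546582579723 0.007577489803368793 FK tip -0.04430759107932633 0.002050383608510508
0.215 scene tip: -0.044090326450196726 -0.0028839324379589287 FK tip -0.03958565333167834 -0.008300126007745452
0.215 scene tip: -0.04788960962025507 0.0019619682966228774 FK tip -0.04338493650173668 -0.003454225273163645
0.215 scene tip: -0.04884967304760858 0.006358362070553706 FK tip -0.04434499992909019 0.000942168500767185
0.23 scene tip: -0.044042109017097784 -0.003544938097866238 FK tip -0.03945670280783106 -0.008892954794373204
0.23 scene tip: -0.047913650561043776 0.0012434303726265388 FK tip -0.04332824435177706 -0.004104586323880428
0.23 scene tip: -0.04893954941695211 0.005624929150150675 FK tip -0.044354143207685395 0.0002769124536437085
```

```bash
python3 -m inch '[[0,0.002,0.015,0],[0,0,0.01,0],[0,0,0.0035,0],[0,0,0,0],[0,0,0,0],[0,0,0,0]]'
```

```text
t: 8.0
eef_pos: [0.5881, 0.0656, 0.0191]
tool_rot: [-0.0, 0.779, 0.627, -0.0]
contact_force: [0.9, 0.1, -0.5]
gripper_width: 0.415
grasp_force: 45.6
```

```bash
python3 -m inch '[[0,0,0.0005,0],[0,0,0,0],[0,0,0,0]]'; python3 -m inch '[[-0.008,0,0,0],[-0.008,0,0,0],[-0.008,0,0,0],[-0.008,0,0,0],[-0.008,0,0,0],[0,0,0,0],[0,0,0,0]]'
```

```text
t: 8.3
eef_pos: [0.5884, 0.0654, 0.019]
tool_rot: [-0.0, 0.779, 0.627, 0.0]
contact_force: [-0.3, 0.1, -1.1]
gripper_width: 0.413
grasp_force: 45.6
t: 9.0
eef_pos: [0.5798, 0.0262, 0.0192]
tool_rot: [-0.0, 0.779, 0.627, 0.0]
contact_force: [0.5, 0.4, -0.8]
gripper_width: 0.41
grasp_force: 45.6
```

```bash
python3 -m inch '[[0,0,0.0005,0],[0,0,0,0],[0,0,0,0]]'; python3 -m inch '[[0,0,0.0005,0],[0,0,0,0],[0,0,0,0]]'
```

```text
t: 9.3
eef_pos: [0.58, 0.0267, 0.019]
tool_rot: [0.0, 0.779, 0.627, 0.0]
contact_force: [-1.5, -1.5, 4.8]
gripper_width: 0.412
grasp_force: 46.2
t: 9.6
eef_pos: [0.58, 0.0267, 0.019]
tool_rot: [0.0, 0.779, 0.627, 0.0]
contact_force: [-3.2, -1.3, 10.6]
gripper_width: 0.409
grasp_force: 47.0
```

```bash
python3 -m inch '[[0,0,-0.0008,0],[0,0,0,0],[-0.003,0,0,0],[-0.003,0,0,0],[0,0,0,0],[0,0,0,0]]'; python3 -m inch '[[-0.002,0,0,0],[-0.002,0,0,0],[0,0,0,0],[0,0,0,0]]'
```

```text
t: 10.2
eef_pos: [0.5788, 0.0203, 0.019]
tool_rot: [0.0, 0.779, 0.627, 0.0]
contact_force: [0.4, 0.8, 0.9]
gripper_width: 0.415
grasp_force: 45.9
t: 10.6
eef_pos: [0.5777, 0.0164, 0.019]
tool_rot: [0.0, 0.779, 0.627, -0.0]
contact_force: [-0.0, 0.8, 1.3]
gripper_width: 0.408
grasp_force: 46.0
```

```bash
python3 -m inch '[[-0.0015,0,0,0],[0,0,0,0],[0,0,0,0]]'|grep -E 'pos|cont'; python3 -m inch '[[-0.0015,0,0,0],[0,0,0,0],[0,0,0,0]]'|grep -E 'pos|cont'
```

```text
eef_pos: [0.5774, 0.0151, 0.019]
contact_force: [0.3, 0.9, 2.5]
eef_pos: [0.5771, 0.0137, 0.019]
contact_force: [-0.6, 2.1, 3.5]
```

```bash
cat > look.py <<'E'
from station import bot
from h import *
F=[]
for i in range(4):
    o=bot.get_obs();F.append(tool(o)[:3,:3].T@o["contact_force"]);bot.read_camera("top")
print("t",o["t"],"tool-frame F mean",np.mean(F,0),"sd",np.std(F,0))
E
python3 look.py
```

```text
t 11.35 tool-frame F mean [ 1.8539 -0.3754 -3.3052] sd [0.1511 0.4414 0.1722]
```

```bash
python3 -m inch '[[-0.0015,0,0,0],[0,0,0,0],[0,0,0,0]]'|grep -E 'pos|cont';python3 look.py; python3 -m inch '[[-0.0015,0,0,0],[0,0,0,0],[0,0,0,0]]'|grep -E 'pos|cont'; python3 look.py
```

```text
eef_pos: [0.5768, 0.0122, 0.019]
contact_force: [1.2, 2.1, 3.4]
t 11.85 tool-frame F mean [ 2.0235 -0.069  -2.9663] sd [0.416  0.6203 0.2599]
eef_pos: [0.5764, 0.0107, 0.019]
contact_force: [1.1, 2.5, 3.6]
t 12.35 tool-frame F mean [ 2.1893  0.1828 -3.3006] sd [0.4508 0.3241 0.3656]
```

```bash
python3 -m inch '[[-0.002,0,-0.0002,0],[0,0,0,0]]'|grep -E 'cont'; python3 -m inch '[[-0.002,0,0,0],[0,0,0,0]]'|grep -E 'pos|cont'; python3 look.py
```

```text
contact_force: [0.1, 2.4, 3.4]
eef_pos: [0.5753, 0.0063, 0.019]
contact_force: [-0.0, 0.4, 2.7]
t 12.95 tool-frame F mean [ 0.4045  0.0326 -2.3277] sd [0.2186 0.6438 0.3495]
```

```bash
python3 -m inch '[[-0.002,0,0,0],[0,0,0,0]]'|grep -E 'cont'; python3 look.py
```

```text
contact_force: [-0.2, 0.4, 1.0]
t 13.35 tool-frame F mean [ 0.2959 -0.2273 -0.8173] sd [0.4252 0.0762 0.5387]
```

```bash
python3 -m inch '[[-0.002,0,0,0],[0,0,0,0]]'|grep -E 'cont'; python3 -m inch '[[-0.002,0,0,0],[0,0,0,0]]'|grep -E 'pos|cont'; python3 look.py
```

```text
contact_force: [-0.3, 0.8, 0.2]
eef_pos: [0.574, 0.0005, 0.019]
contact_force: [-0.1, 0.6, -0.8]
t 13.95 tool-frame F mean [-0.0541 -0.5525  0.52  ] sd [0.4885 0.3106 0.5074]
```

```bash
python3 -m inch '[[-0.002,0,0,0],[0,0,0,0]]'|grep -E 'cont'; python3 -m inch '[[-0.002,0,0,0],[0,0,0,0]]'|grep -E 'pos|cont'; python3 look.py
```

```text
contact_force: [-0.1, -0.6, -1.2]
eef_pos: [0.5733, -0.0033, 0.0191]
contact_force: [0.1, -0.3, -1.2]
t 14.55 tool-frame F mean [-0.3072  0.3127  1.0656] sd [0.2178 0.3457 0.4819]
```

```bash
python3 -m inch '[[-0.002,0,0.0004,0],[0,0,0,0]]'|grep -E 'cont'; python3 -m inch '[[-0.002,0,0,0],[0,0,0,0]]'|grep -E 'pos|cont'; python3 look.py
```

```text
contact_force: [0.6, 2.0, 0.1]
eef_pos: [0.5731, -0.0056, 0.019]
contact_force: [0.7, 5.2, 0.1]
t 15.15 tool-frame F mean [ 5.5365 -0.3322  0.2748] sd [0.233  0.3671 0.274 ]
```

```bash
python3 -m inch '[[-0.002,0,0,0],[0,0,0,0]]'|grep -E 'cont';  python3 look.py
```

```text
contact_force: [2.1, 8.4, -0.5]
t 15.55 tool-frame F mean [7.8798 0.1146 0.2702] sd [0.4262 0.7115 0.2033]
```

Contact has started, and the push is rising as described. I'll take small steps up to 12–14 N.

```bash
python3 -m inch '[[-0.0015,0,0,0],[0,0,0,0]]'|grep -E 'cont';  python3 look.py
```

```text
contact_force: [1.9, 9.2, -0.1]
t 15.95 tool-frame F mean [10.0274 -0.6047  0.5262] sd [0.463  0.3908 0.4178]
```

```bash
python3 -m inch '[[-0.001,0,0,0],[0,0,0,0]]'|grep -E 'pos|cont';  python3 look.py
```

```text
eef_pos: [0.5728, -0.0069, 0.0193]
contact_force: [1.6, 10.3, -0.7]
t 16.35 tool-frame F mean [11.6726 -0.6911  0.6269] sd [0.7343 0.2524 0.2262]
```

```bash
python3 -m inch '[[-0.001,0,0,0],[0,0,0,0],[0,0,0,0]]'|grep -E 'pos|cont';  python3 look.py
```

```text
eef_pos: [0.5727, -0.0072, 0.0194]
contact_force: [2.4, 12.0, 0.0]
t 16.85 tool-frame F mean [12.6899 -0.5939  0.4574] sd [0.3246 0.2639 0.299 ]
```

```bash
python3 -m inch '[[0,0,0,0],[0,0,0,0],[0,0,0,0],[0,0,0,0],[0,0,0,0]]' 0.065;  python3 look.py; python3 -m inch '[[0,0,-0.01,0],[0,0,-0.03,0],[0,0,-0.05,0],[0,0,-0.05,0],[0.05,0,-0.05,0],[0.05,0,-0.05,0],[0.05,0,0,0],[0.05,0,0,0],[0,0,0,0],[0,0,0,0]]'
python3 - <<'E'
from station import bot
from h import *
o=bot.get_obs();c=bot.read_camera("wrist");T=tool(o);np.savez("w5.npz",T=T@c["hand_eye"],K=c["mtx"],I=c["color"]);print(T[:3,3])
s=bot.read_camera("scene")["color"][160:240,150:270]
cv2.imwrite("pics/f5.png",np.hstack([cv2.resize(c["color"],(460,345)),cv2.resize(s,(340,345),interpolation=cv2.INTER_CUBIC)])[:,:,::-1])
E
```

```text
t: 17.4
eef_pos: [0.5712, -0.0129, 0.0187]
tool_rot: [0.0, 0.779, 0.627, -0.0]
contact_force: [-0.1, -0.6, 0.4]
gripper_width: 0.762
grasp_force: 0.0
t 17.55 tool-frame F mean [-0.3125 -0.2261 -0.1125] sd [0.3536 0.1445 0.5596]
t: 18.6
eef_pos: [0.6074, 0.1565, 0.2299]
tool_rot: [-0.0, 0.778, 0.628, 0.0]
contact_force: [-0.3, -0.2, 0.1]
gripper_width: 0.756
grasp_force: 0.0
[0.6074 0.1565 0.2299]
```

View pics/f5.png

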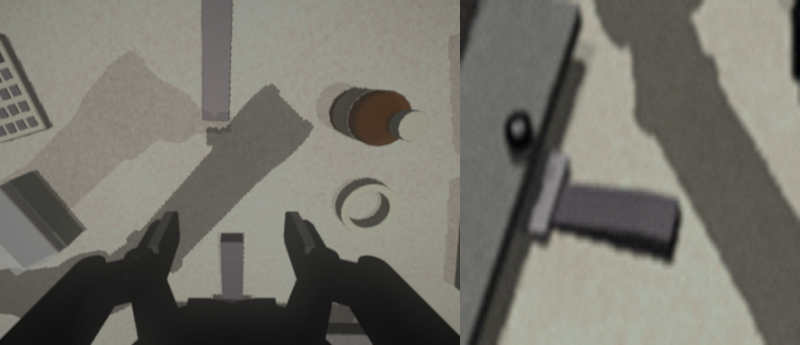

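```bash
python3 - <<'E'
from h import *
w=np.load("w5.npz");f=512/460
I=cv2.cvtColor(w["I"],cv2.COLOR_RGB2GRAY)
a,b=[onplane(w["T"],w["K"],(u*f,v*f),.025) for u,v in((221,243),(243,243))]
print(a,b,np.linalg.norm(a-b),(a+b)/2)
c,d=[onplane(w["T"],w["K"],(u*f,v*f),.01) for u,v in((221.,295),(243,296))];print((c+d)/2)
S=np.array([.549,-.114,0]);g=.218
for P in((a+b)/2,(c+d)/2): print("plat x,y",(P-S)@[-np.sin(g),-np.cos(g),0],(P-S)@[np.cos(g),-np.sin(g),0])
print(I[225:280:3,258], I[258,240:276:2])
E
```

```text
[0.5605 0.0111 0.025 ] [0.594  0.0039 0.025 ] 0.034306404474036996 [0.5772 0.0075 0.025 ]
[ 0.5524 -0.1088  0.01  ]
plat x,y -0.1247125095867452 0.0012927336452516736
plat x,y -0.005824823327054806 0.0021692954638317854
[100  99 115 154 155 154 153 153 155 153 154 136  56  57  56  87  95  93
  93] [155 147 145 139 139 137 141 136 138 136 138 139 124 138 144 143 151 156]
```

```bash
python3 -c "
from station import bot
print(bot.hand_in())"
```

```text
the job is handed in; nothing more can be done
None
```

The wedge is in flat, jammed under the shoe at about 12.7 N of push. It is centred to about 2 mm with its thin end about 35 mm inside. I let go, the last look showed it had not slipped back, and I handed the job in; hand-in gave no verdict, and the load on the shoe after letting go was not measured.

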